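# Gauge two centrifuge adapter sleeves and sort them

### The arm

A 6-joint arm with a two-finger parallel gripper is mounted at the origin on the work surface. World frame = base frame: x ahead of the robot, y to its left, z up, the work surface at z = 0. Lengths are in m, angles in degrees, forces in N, time in s.
With the tool pointing down it reaches from about 0.3 to 0.75 m from the base axis. Payload 8.5 kg.
Tool frame: the origin (TCP) lies on the centre line of the jaws, within the pads' length; the fingertips stand 17 mm ahead of it and the grasp point (between the pads) lies 2 mm behind it (env.tcp_to_tips is the distance from the TCP to the fingertips, in m); z points along the fingers, y is the line along which they close (so a half turn about z gives the same grasp; the last joint's range is limited). The gripper opens to 85 mm and grips with 20 to 120 N. Pads are 22 mm wide; open, the fingers measure 114 mm over their backs; the gripper's body (76 mm by 85 mm) begins 54 mm behind the grasp point. The pads swing forward as they close: fully open they stand 13 mm farther back than shut.
Start: joints at [-84.987, 21.807, 74.336, -0, 83.858, -12.336], TCP at [0.164, -0.525, 0.248] pointing down, gripper open.
Joint ranges: [-178.18, 178.18], [-50.72, 133.34], [12.68, 142.11], [-81.47, 261.47], [9.98, 163.14], [-165.26, 165.26]. Speed limits (degrees/s): [136.94, 136.94, 180, 180, 180, 180].

### API

Orientations are given as a 3x3 rotation matrix whose columns are the frame's x, y, z axes.
In Python, from rig import env gives the robot as it stands. The module is installed in compiled form; this text tells all that it offers.
- The arm moves only by the shell command python3 -m pendant 'ROWS' [FORCE]. ROWS is JSON, a list of rows, each a list of 7 numbers: the opening, from 0 (shut) to 1 (fully open), then the shift along the tool's x, y, z in m, then the turn, a rotation vector about the tool's x, y, z in rad. A call has 1 to 5 rows; each row is the pose to reach, as a shift and turn from the pose commanded when the call began, along the tool's axes at that moment; what a row does not reach only later rows make up. A row lasts 1/8 s, in which the tool goes at most 62.5 mm and 10.7 degrees, less where a joint would pass 70% of its speed; a pose out of reach is approached as far as the arm can. A call with a gripper value outside its range is refused whole. The fingers move at their own pace and stop on an object; FORCE is the grip in N (left out, the last holds). Time passes only in rows, so rows that repeat a pose let the fingers close. It gives the time, the measured TCP pose, the force, the opening and the grip force at its end, in the units of the state.
- env.observe(): the state, without advancing time (a new reading comes with each control period).
- env.get_image(name): name is "side" or "top"; returns a dict with "image" (400x640x3 uint8, blue, green, red), "fx", "fy", "cx", "cy" (pixels), "pose" (4x4, takes a point from camera to world coordinates). Camera axes: x right, y up, looking along -z (the intrinsics and any distortion apply to the point x, -y, -z); pixel columns grow to the right and rows downward; lengths in m; the calibration is good to about 2 mm. A picture is of the moment at which its call begins. There is no depth.
- env.close_job(): hands the job in; it is judged then, once.
Trained networks look in the newest picture that a camera, given by its name, has taken for a name from the list of things; names that differ only in an ending like _2 or _b are one class to them, and where a whole thing is asked for, a point or a joint stands for the part that bears it (a point fixed in the world has none). Each returns a list of dicts, best first, with "conf" (0 to 1); they miss things now and then, are a little off and sometimes report something else, mostly with a low value. They report only what shows in the picture. A call takes as long as a camera call.
- env.find_in(camera, thing): "bbox" ([centre column, centre row, width, height] in pixels, round what is visible of it).
- env.trace(camera, thing): "mask" (400x640 bool, what is visible of it) and "bbox" ([centre column, centre row, width, height] in pixels, round what is visible of it).
- env.tip_of(camera, thing): "centre" ([column, row] in pixels: a listed point, or the origin of a listed thing).
The state is a dict: "time_s": time; "q": joint angles; "qvel": joint speeds; "joint_efforts": joint torques, N m; "position": TCP position; "tool_rot": TCP orientation; "ft_force": force on the tool from outside, world axes, zero at the start; "wrist_torque": the same for the moment, N m; "grip_width": finger opening in m; "gripper_force": force on a finger pad.
Only numpy, scipy, OpenCV 4.12 (cv2) and the standard library are available. Lean on these libraries where they do the work, as an engineer would, in place of code of your own. Each camera call takes 0.05 s, during which the arm holds its last target. There are 200 camera calls.

### The job

Two white adapter sleeves look alike, but none, one or both of them may be blocked inside, where it cannot be seen. Slide each in turn down over the steel gauge pin as far as it will go without forcing it: if it goes fully home against the foot, stand it upright in the green tray; if it stops part-way, stand it upright in the red tray; sort each one before trying the other. Leave everything else on the bench undisturbed.

Things in the scene. Friction and masses are not known exactly. Their poses are not given: they have to be found in the camera images.
- sleeve_a: white plastic sleeve, 44 mm in outside diameter, 115 mm tall, standing mouth down, top closed (solid 40 mm, blue disc on it), about 150 g. Bore 28 mm across, 75 mm deep; but it may be faulty: then, unseen, something 30 mm or more up from the mouth blocks the pin. Origin: centre of its lower end (the mouth); z along its axis, up
- sleeve_b: looks just like sleeve_a: white plastic sleeve, 44 mm in outside diameter, 115 mm tall, standing mouth down, top closed (solid 40 mm, blue disc on it), about 150 g. Bore 28 mm across, 75 mm deep; but it may be faulty: then, unseen, something 30 mm or more up from the mouth blocks the pin. Origin: centre of its lower end (the mouth); z along its axis, up
- gauge: fit gauge fixed to the bench: grey square foot 120 x 120 mm, 16 mm thick, with an upright steel pin 25 mm in diameter in its middle. Origin: centre of the foot's underside
- pin_foot (a point): where the pin's axis meets the top face of the gauge's foot, 16 mm above the bench; a sleeve that is fully home has its mouth here, a blocked one stops with its mouth up to 35 mm higher
- pin_tip (a point): centre of the pin's flat top, 65 mm above pin_foot and 81 mm above the bench; the last 4 mm taper from 25 to 19 mm in diameter
- tray_green: green open tray, 170 x 170 mm, 25 mm high, walls and floor 5 mm thick, fixed to the bench. Origin: centre of its underside; x and y along its sides. For sleeves that fit
- tray_red: red open tray, 170 x 170 mm, 25 mm high, walls and floor 5 mm thick, fixed to the bench. Origin: centre of its underside; x and y along its sides. For sleeves that do not fit
- petri: bystander, to be left alone: stack of two clear culture dishes, 86 mm across, 32 mm high. Origin: centre of its underside
- beaker: bystander, to be left alone: open glass beaker, 72 mm across, 90 mm high. Origin: centre of its underside
- reagent: bystander, to be left alone: amber bottle with black cap, 64 mm across, 140 mm high. Origin: centre of its underside
- marker: bystander, to be left alone: white and red marker pen lying flat, 135 mm long, 18 mm thick. Origin: centre of its length, on the bench
- tub: bystander, to be left alone: white jar with blue cap, 60 mm across, 60 mm high. Origin: centre of its underside

How it is judged:
By the outcome, as a careful person would: the job done as asked, in the order asked, and still so for the second after the job is handed in, with the robot touching nothing.
It also fails if it takes over 72 s, if anything falls off the work surface, if the arm or the gripper's body presses on something with over 40 N, if the wrist force passes 120 N, or if a joint passes its speed limit or range.

## Working session

There is one attempt and no reset: what is moved stays moved. The work goes in short steps, Python scripts to look and compute and a shell command to move; the robot and the scene stay as the last step left them, time stands still between calls to the robot, and variables do not carry over. Pictures are saved under pics/ and viewed, at most 10 in all, crops included, and the job is handed in when it is done.

```bash
mkdir -p pics; cat > h.py <<'E'
import numpy as np, cv2
from rig import env
def ray(im,uv):
    P=np.array(im["pose"]); d=np.array([(uv[0]-im["cx"])/im["fx"],-(uv[1]-im["cy"])/im["fy"],-1.])
    return P[:3,3],P[:3,:3]@d
def atz(im,uv,z):
    o,d=ray(im,uv); return o+d*(z-o[2])/d[2]
def proj(im,p):
    P=np.array(im["pose"]); c=P[:3,:3].T@(np.array(p)-P[:3,3])
    return [im["cx"]+im["fx"]*c[0]/-c[2], im["cy"]+im["fy"]*c[1]/c[2]]
def tri(i1,u1,i2,u2):
    (o1,d1),(o2,d2)=ray(i1,u1),ray(i2,u2)
    s=np.linalg.lstsq(np.c_[d1,-d2],o2-o1,rcond=None)[0]
    a,b=o1+d1*s[0],o2+d2*s[1]; return (a+b)/2,np.linalg.norm(a-b)
E
python3 - <<'E'
from h import *
np.set_printoptions(precision=4,suppress=True)
I={}
for c in("top","side"):
    I[c]=env.get_image(c); cv2.imwrite(f"pics/{c}0.png",I[c]["image"])
    print(c,[k for k in I[c]],I[c]["fx"],I[c]["cx"],I[c]["cy"],np.array(I[c]["pose"]))
Z=dict(sleeve_a=0,gauge=0,pin_foot=.016,pin_tip=.081,tray_green=0,tray_red=0,petri=0,beaker=0,reagent=0,marker=0,tub=0)
for t in Z:
    for c in I:
        for r in env.tip_of(c,t)[:3]: print(t,c,round(r["conf"],2),np.array(r["centre"]),atz(I[c],r["centre"],Z[t])[:2])
for c in I:
    for r in env.find_in(c,"sleeve_a")[:4]: print(c,r)
o=env.observe(); print(o["time_s"],o["position"],o["tool_rot"],o["grip_width"],o["ft_force"])
E
```

```text
top ['image', 'fx', 'fy', 'cx', 'cy', 'pose'] 384.17735005469575 318.89009418677625 208.85592527472835 [[ 0.0253  0.9902 -0.1376  0.482 ]
 [-0.9996  0.0265  0.0068  0.0103]
 [ 0.0104  0.1374  0.9905  0.9302]
 [ 0.      0.      0.      1.    ]]
side ['image', 'fx', 'fy', 'cx', 'cy', 'pose'] 502.8167030715017 321.678277700806 196.32713341623364 [[-0.7268  0.4658 -0.5048  0.0484]
 [-0.6868 -0.504   0.5238  0.569 ]
 [-0.0104  0.7274  0.6862  0.8157]
 [ 0.      0.      0.      1.    ]]
sleeve_a top 0.7 [366.9 197.6] [ 0.6423 -0.1134]
sleeve_a top 0.46 [335.9 152.9] [ 0.7533 -0.035 ]
sleeve_a side 0.91 [250.9 245. ] [0.6556 0.1603]
sleeve_a side 0.88 [341.  185.1] [ 0.6414 -0.1142]
gauge top 0.69 [305.6 283.7] [0.4306 0.0309]
gauge side 0.6 [370.4 265.7] [0.4318 0.0296]
pin_foot top 0.7 [305.4 279.1] [0.4421 0.0314]
pin_foot side 0.69 [367.8 261.1] [0.4357 0.0345]
pin_foot side 0.37 [301.1 203.5] [0.6549 0.0078]
pin_tip top 0.83 [300.3 282.1] [0.4382 0.0408]
pin_tip side 0.64 [370.9 240.9] [0.4319 0.035 ]
pin_tip side 0.6 [370.5 265.1] [0.3945 0.0819]
tray_green top 0.82 [186.1 262.6] [0.4
[... 252 characters left out ...]
eagent top 0.63 [201.8 181.8] [0.6707 0.2936]
reagent side 0.62 [194.2 278.4] [0.6718 0.2971]
marker top 0.72 [284.3 156. ] [0.7417 0.0933]
marker top 0.41 [302.4 284.7] [0.4281 0.0385]
marker side 0.73 [248.6 210.4] [0.7396 0.0948]
tub top 0.39 [307.1 282.8] [0.4328 0.0274]
tub side 0.61 [286.3 179. ] [ 0.755  -0.0398]
top {'bbox': [371.2, 193.4, 22.5, 28.1], 'conf': 0.79}
top {'bbox': [254.5, 180.3, 28.8, 28.8], 'conf': 0.7}
side {'bbox': [248.9, 225.8, 23.9, 52.6], 'conf': 0.72}
side {'bbox': [341.4, 166.2, 16.7, 49.7], 'conf': 0.59}
1.3 [ 0.164  -0.525   0.2483] [[ 0.9545  0.2982  0.    ]
 [ 0.2982 -0.9545  0.    ]
 [ 0.     -0.     -1.    ]] 0.08502051796805934 [ 0.9462 -0.3531  1.2643]
```

View pics/top0.png

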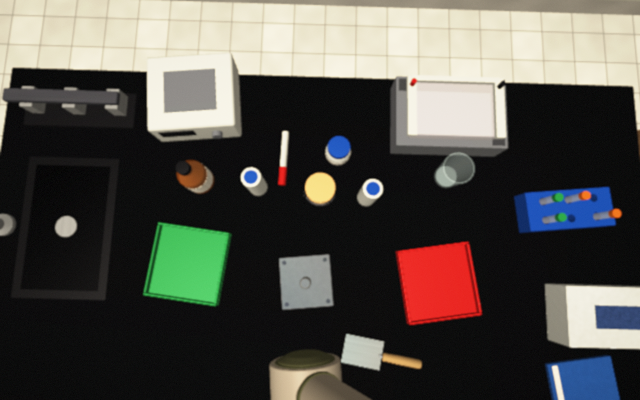

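View pics/side0.png

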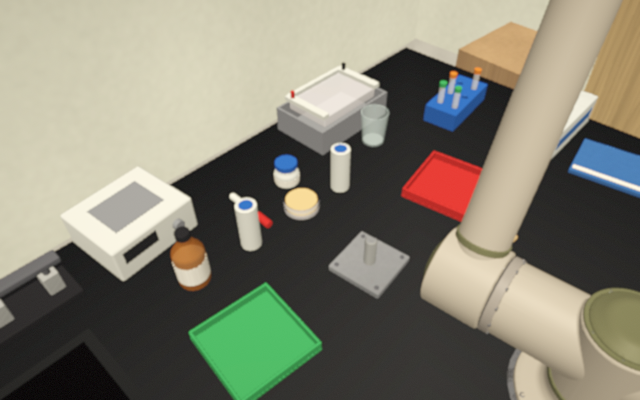

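The pictures show the sleeves' blue discs at top-view (251,175) and (373,187). The pin is at about (305,283), green tray at (187,264) and red tray at (439,283). I'll refine these by colour and cross-check them between the two cameras.

```bash
python3 - <<'E'
from h import *
np.set_printoptions(precision=4,suppress=True)
I={c:env.get_image(c) for c in("top","side")}
def blob(c,box,f):
    x0,y0,x1,y1=box; s=I[c]["image"][y0:y1,x0:x1].astype(int); m=f(s[...,0],s[...,1],s[...,2]).astype(np.uint8)
    n,l,st,ce=cv2.connectedComponentsWithStats(m); k=1+np.argmax(st[1:,4]); return ce[k]+[x0,y0],st[k,4],(l==k)
blue=lambda b,g,r:(b-r>60)
for n,bt,bs in(("L",(235,160,268,195),(232,190,264,225)),("R",(358,175,388,203),(328,140,356,165))):
    u,a,_=blob("top",bt,blue); v,b,_=blob("side",bs,blue)
    print(n,u,a,v,b,"tri",tri(I["top"],u,I["side"],v),"z.115",atz(I["top"],u,.115),atz(I["side"],v,.115))
for n,c,box,f in(("green","top",(130,210,245,315),lambda b,g,r:(g-r>50)),("red","top",(385,230,495,335),lambda b,g,r:(r-g>60)),("plate","top",(265,245,345,320),lambda b,g,r:(r>70))):
    u,a,m=blob(c,box,f); ct=max(cv2.findContours(m.astype(np.uint8),0,2)[0],key=cv2.contourArea)
    q=cv2.minAreaRect(ct); z=.016 if n=="plate" else .025
    w=np.array([atz(I[c],p+np.array(box[:2]),z)[:2] for p in cv2.boxPoints(q)])
    print(n,"corners",w.tolist(),"centre",w.mean(0),"sides",np.linalg.norm(w-np.roll(w,1,0),axis=1))
a=[r["centre"] for r in env.tip_of("top","pin_tip")[:1]];b=[r["centre"] for r in env.tip_of("side","pin_tip")[:1]]
print(a,b)
c1=cv2.resize(I["top"]["image"][250:315,270:342],None,fx=5.5,fy=5.5,interpolation=2)
c2=cv2.resize(I["side"]["image"][225:290,335:407],None,fx=5.5,fy=5.5,interpolation=2)
cv2.imwrite("pics/pin.png",np.hstack([c1,c2]))
E
```

```text
L [250.2426 176.5294] 136 [245.1209 204.6813] 91 tri (array([0.6618, 0.1549, 0.1131]), np.float64(0.0010427212262927798)) z.115 [0.6618 0.1549 0.115 ] [0.6597 0.1558 0.115 ]
R [372.6667 188.1739] 138 [340.05 148.15] 60 tri (array([ 0.6436, -0.1107,  0.1136]), np.float64(0.000171418415777745)) z.115 [ 0.6434 -0.1104  0.115 ] [ 0.6424 -0.1094  0.115 ]
green corners [[0.397824078225097, 0.4042801011018027], [0.5708953137374226, 0.3902482162079148], [0.5458306346444353, 0.2107794948257805], [0.37383333644811234, 0.2295014422280962]] centre [0.4721 0.3087] sides [0.1764 0.1736 0.1812 0.173 ]
red corners [[0.5146275885347367, -0.1771780704035664], [0.5448850616247773, -0.357831093581988], [0.3713053947758282, -0.37770393332516805], [0.34283931495728, -0.20163487853904202]] centre [ 0.4434 -0.2786] sides [0.1735 0.1832 0.1747 0.1784]
plate corners [[0.49031630959221845, 0.09876397303225629], [0.5031119633047657, -0.022882665836755772], [0.38297420506260793, -0.03518411085390455], [0.3707455674259699, 0.0843012183619784]] centre [0.4368 0.0312] sides [0.1204 0.1223 0.1208 0.1201]
[[303.5, 283.0]] [[369.6, 240.5]]
```

View pics/pin.png

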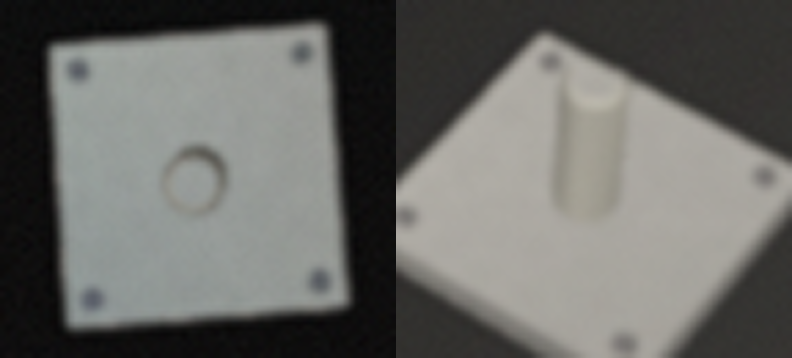

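The crop shows the pin's top at about (304.7,282.5) in the top view and (371.0,240.1) in the side view, and the tip is bare. The blue discs triangulate to z≈0.113 where 0.115 is expected, so the calibration holds up.

```bash
python3 - <<'E'
from h import *
I={c:env.get_image(c) for c in("top","side")}
for u,v in(([304.7,282.5],[371.0,240.3]),):
    print(tri(I["top"],u,I["side"],v),atz(I["top"],u,.081),atz(I["side"],v,.081))
# foot holes corners: mean of 4 bolts, top crop
h=np.array([[78,70],[302,53],[93,299],[319,281]]);h=(h+.5)/5.5-.5+[270,250]
print(np.mean([atz(I["top"],p,.016) for p in h],0))
E
python3 -m pendant '[[1,0.05,-0.03,0,0,0,0.15],[1,0.10,-0.06,0,0,0,0.303],[1,0.15,-0.09,0,0,0,0.303],[1,0.20,-0.12,0,0,0,0.303],[1,0.25,-0.15,0,0,0,0.303]]' 40
```

```text
(array([0.43639513, 0.03060448, 0.07583568]), np.float64(0.002320999093323782)) [0.43758849 0.03118077 0.081     ] [0.43278767 0.03364098 0.081     ]
[0.43679192 0.0307465  0.016     ]
time_s: 2.22
position: [0.3589, -0.3058, 0.2485]
tool_rot: [[1.0, -0.001, 0.0], [-0.001, -1.0, -0.0], [0.0, 0.0, -1.0]]
ft_force: [0.3, -1.0, 0.6]
grip_width: 0.0853
gripper_force: 0.0
```

```bash
python3 -m pendant '[[1,0.05,-0.035,0,0,0,0],[1,0.1,-0.07,0,0,0,0],[1,0.15,-0.105,0,0,0,0],[1,0.2,-0.14,0,0,0,0],[1,0.24,-0.168,0,0,0,0]]'
python3 -m pendant '[[1,0.044,-0.028,0,0,0,0],[1,0.044,-0.028,0.04,0,0,0],[1,0.044,-0.028,0.06,0,0,0],[1,0.044,-0.028,0.06,0,0,0]]'; python3 - <<'E'
from h import *
i=env.get_image("top");s=env.get_image("side");cv2.imwrite("pics/r1.png",np.vstack([np.hstack([x["image"][60:330,180:580] for x in(i,)]),s["image"][60:330,180:580]]))
E
```

```text
time_s: 2.85
position: [0.5996, -0.1375, 0.2482]
tool_rot: [[1.0, 0.001, 0.0], [0.001, -1.0, -0.0], [0.0, 0.0, -1.0]]
ft_force: [-0.5, -1.1, 0.3]
grip_width: 0.0856
gripper_force: 0.0
time_s: 3.35
position: [0.6415, -0.111, 0.1868]
tool_rot: [[1.0, -0.0, -0.003], [-0.0, -1.0, 0.001], [-0.003, -0.001, -1.0]]
ft_force: [-0.8, -0.4, 0.6]
grip_width: 0.0856
gripper_force: 0.0
```

View pics/r1.png

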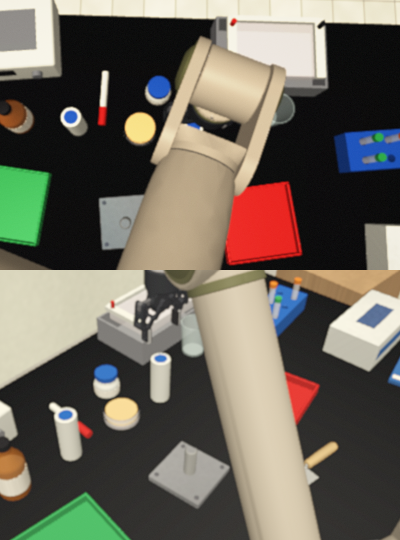

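The gripper is open directly above the right sleeve (side crop about (160,320), sleeve top at (160,357)) and the surroundings are clear, so I'll descend and grip.

```bash
python3 -m pendant '[[1,0.001,0,0.035,0,0,0],[1,0.001,0,0.07,0,0,0],[1,0.001,0,0.1,0,0,0],[1,0.001,0,0.1,0,0,0],[0.3,0.001,0,0.1,0,0,0]]' 40
python3 -m pendant '[[0.3,0,0,0,0,0,0],[0.3,0,0,0,0,0,0],[0.3,0,0,0,0,0,0],[0.3,0,0,0,0,0,0]]'
```

```text
time_s: 4.08
position: [0.6439, -0.1117, 0.0905]
tool_rot: [[1.0, -0.0, 0.003], [-0.0, -1.0, -0.001], [0.003, 0.001, -1.0]]
ft_force: [0.3, 0.0, 0.1]
grip_width: 0.0698
gripper_force: 0.0
time_s: 4.58
position: [0.6436, -0.1112, 0.09]
tool_rot: [[1.0, -0.0, 0.003], [-0.0, -1.0, -0.001], [0.003, 0.001, -1.0]]
ft_force: [0.4, 2.1, 7.0]
grip_width: 0.0434
gripper_force: 40.0
```

```bash
python3 -m pendant '[[0.3,0,0,-0.04,0,0,0],[0.3,0,0,-0.09,0,0,0],[0.3,0,0,-0.13,0,0,0],[0.3,-0.04,-0.028,-0.13,0,0,0],[0.3,-0.08,-0.056,-0.13,0,0,0]]' 
python3 -m pendant '[[0.3,-0.04,-0.028,0,0,0,0],[0.3,-0.08,-0.056,0,0,0,0],[0.3,-0.12,-0.082,0,0,0,0],[0.3,-0.127,-0.087,0.025,0,0,0],[0.3,-0.127,-0.087,0.025,0,0,0]]'
python3 -m pendant '[[0.3,0,0,0,0,0,0],[0.3,0,0,0,0,0,0]]'
python3 - <<'E'
from h import *
i=env.get_image("side");t=env.get_image("top")
cv2.imwrite("pics/p1.png",np.hstack([cv2.resize(i["image"][130:300,310:430],None,fx=3.3,fy=3.3,interpolation=2),cv2.resize(t["image"][200:370,230:350],None,fx=3.3,fy=3.3,interpolation=2)]))
p=env.observe()["position"];print(p)
E
```

```text
time_s: 5.2
position: [0.5618, -0.0547, 0.2187]
tool_rot: [[1.0, -0.001, 0.001], [-0.001, -1.0, -0.0], [0.001, 0.0, -1.0]]
ft_force: [0.9, 0.1, -1.9]
grip_width: 0.0432
gripper_force: 41.0
time_s: 5.82
position: [0.435, 0.0322, 0.1929]
tool_rot: [[1.0, 0.0, -0.002], [0.0, -1.0, 0.0], [-0.002, -0.0, -1.0]]
ft_force: [0.8, -0.3, -0.9]
grip_width: 0.0434
gripper_force: 41.0
time_s: 6.08
position: [0.4368, 0.0313, 0.1939]
tool_rot: [[1.0, -0.001, 0.001], [-0.001, -1.0, -0.0], [0.001, 0.0, -1.0]]
ft_force: [-0.4, 0.5, -1.2]
grip_width: 0.0429
gripper_force: 41.0
[0.43648768 0.03143447 0.19368429]
```

View pics/p1.png

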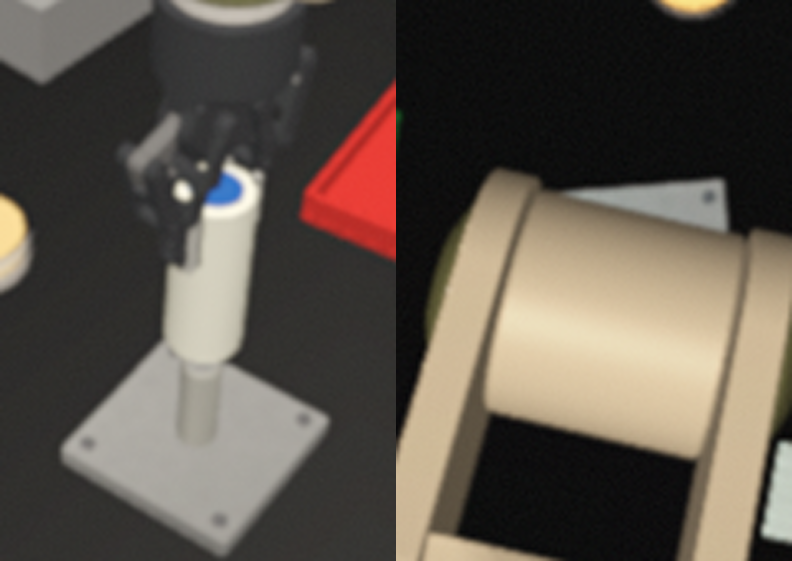

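In the side view the mouth (crop x≈203 at y≈340) lines up with the pin (x≈200 at y≈380) once the axis slope is allowed for, so lateral error is under 1 mm. I'll start the entry gently.

```bash
python3 -m pendant '[[0.3,0,0,0.01,0,0,0],[0.3,0,0,0.018,0,0,0],[0.3,0,0,0.023,0,0,0],[0.3,0,0,0.026,0,0,0],[0.3,0,0,0.026,0,0,0]]' 
python3 -m pendant '[[0.3,0,0,0.003,0,0,0],[0.3,0,0,0.003,0,0,0]]'
```

```text
time_s: 6.8
position: [0.4362, 0.0315, 0.1673]
tool_rot: [[1.0, -0.0, 0.0], [-0.0, -1.0, -0.001], [0.0, 0.001, -1.0]]
ft_force: [0.3, -1.8, -0.7]
grip_width: 0.0433
gripper_force: 41.0
time_s: 7.05
position: [0.4362, 0.0313, 0.1643]
tool_rot: [[1.0, -0.0, 0.001], [-0.0, -1.0, -0.001], [0.001, 0.001, -1.0]]
ft_force: [0.8, -5.2, -2.3]
grip_width: 0.0431
gripper_force: 40.7
```

```bash
python3 -m pendant '[[0.3,0,0.001,0,0,0,0],[0.3,0,0.001,0.004,0,0,0],[0.3,0,0.001,0.008,0,0,0],[0.3,0,0.001,0.012,0,0,0]]' 
python3 -m pendant '[[0.3,0,0,0.003,0,0,0],[0.3,0,0,0.006,0,0,0],[0.3,0,0,0.006,0,0,0]]'
```

```text
time_s: 7.55
position: [0.4361, 0.0307, 0.1521]
tool_rot: [[1.0, -0.0, 0.0], [-0.0, -1.0, -0.0], [0.0, 0.0, -1.0]]
ft_force: [0.3, -2.9, 1.5]
grip_width: 0.0429
gripper_force: 41.2
time_s: 7.92
position: [0.4359, 0.0307, 0.146]
tool_rot: [[1.0, -0.0, -0.001], [-0.0, -1.0, 0.0], [-0.001, -0.0, -1.0]]
ft_force: [1.3, -2.8, -3.1]
grip_width: 0.0432
gripper_force: 41.0
```

Entry went cleanly. I'll continue in small steps, shift a little further in −y and watch the vertical force.

```bash
python3 -m pendant '[[0.3,0,0.0005,0.003,0,0,0],[0.3,0,0.0005,0.006,0,0,0],[0.3,0,0.0005,0.006,0,0,0]]' 
python3 -m pendant '[[0.3,0,0,0.003,0,0,0],[0.3,0,0,0.006,0,0,0],[0.3,0,0,0.006,0,0,0]]'
```

```text
time_s: 8.3
position: [0.4358, 0.0304, 0.14]
tool_rot: [[1.0, -0.0, -0.001], [-0.0, -1.0, 0.0], [-0.001, -0.0, -1.0]]
ft_force: [1.2, -1.5, -1.4]
grip_width: 0.0432
gripper_force: 41.1
time_s: 8.68
position: [0.4358, 0.0303, 0.134]
tool_rot: [[1.0, -0.0, -0.001], [-0.0, -1.0, 0.0], [-0.001, -0.0, -1.0]]
ft_force: [0.8, 0.6, -1.8]
grip_width: 0.043
gripper_force: 41.2
```

```bash
python3 -m pendant '[[0.3,0,0,0.003,0,0,0],[0.3,0,0,0.006,0,0,0],[0.3,0,0,0.006,0,0,0]]' 
python3 -m pendant '[[0.3,0,0,0.003,0,0,0],[0.3,0,0,0.006,0,0,0],[0.3,0,0,0.006,0,0,0]]'
```

```text
time_s: 9.05
position: [0.4359, 0.0302, 0.1281]
tool_rot: [[1.0, -0.0, -0.0], [-0.0, -1.0, 0.0], [-0.0, -0.0, -1.0]]
ft_force: [0.8, 0.1, -1.3]
grip_width: 0.0431
gripper_force: 41.3
time_s: 9.43
position: [0.4359, 0.0303, 0.1221]
tool_rot: [[1.0, -0.0, -0.0], [-0.0, -1.0, 0.0], [-0.0, -0.0, -1.0]]
ft_force: [0.1, -0.9, -1.7]
grip_width: 0.0426
gripper_force: 41.3
```

```bash
python3 -m pendant '[[0.3,0,0,0.003,0,0,0],[0.3,0,0,0.006,0,0,0],[0.3,0,0,0.006,0,0,0]]' 
python3 -m pendant '[[0.3,0,0,0.003,0,0,0],[0.3,0,0,0.006,0,0,0],[0.3,0,0,0.006,0,0,0]]'
```

```text
time_s: 9.8
position: [0.4359, 0.0302, 0.1161]
tool_rot: [[1.0, -0.0, -0.0], [-0.0, -1.0, 0.0], [-0.0, -0.0, -1.0]]
ft_force: [0.9, 0.4, -2.0]
grip_width: 0.0431
gripper_force: 41.3
time_s: 10.18
position: [0.4359, 0.0302, 0.1101]
tool_rot: [[1.0, -0.0, -0.0], [-0.0, -1.0, 0.0], [-0.0, -0.0, -1.0]]
ft_force: [0.5, -0.6, -2.0]
grip_width: 0.0432
gripper_force: 41.3
```

```bash
python3 -m pendant '[[0.3,0,0,0.002,0,0,0],[0.3,0,0,0.003,0,0,0],[0.3,0,0,0.003,0,0,0]]' 
python3 -m pendant '[[0.3,0,0,0.001,0,0,0],[0.3,0,0,0.0015,0,0,0],[0.3,0,0,0.0015,0,0,0]]'
```

```text
time_s: 10.55
position: [0.436, 0.0302, 0.1073]
tool_rot: [[1.0, -0.0, -0.0], [-0.0, -1.0, 0.0], [-0.0, -0.0, -1.0]]
ft_force: [0.3, -0.4, -1.4]
grip_width: 0.0428
gripper_force: 41.3
time_s: 10.92
position: [0.4361, 0.0302, 0.106]
tool_rot: [[1.0, -0.0, 0.0], [-0.0, -1.0, -0.0], [0.0, 0.0, -1.0]]
ft_force: [-0.2, -0.9, 3.6]
grip_width: 0.0432
gripper_force: 41.6
```

Contact came at TCP z = 0.106, which puts the mouth at 0.016, level with the foot. This sleeve fits, so after a light seating press I'll lift it and take it to green.

```bash
python3 -m pendant '[[0.3,0,0,0.0007,0,0,0],[0.3,0,0,0.0007,0,0,0]]' 
python3 -m pendant '[[0.3,0,0,-0.02,0,0,0],[0.3,0,0,-0.05,0,0,0],[0.3,0,0,-0.09,0,0,0],[0.3,0,0,-0.105,0,0,0],[0.3,0,0,-0.105,0,0,0]]'
python3 -m pendant '[[0.3,0.008,-0.058,0,0,0,0],[0.3,0.016,-0.116,0,0,0,0],[0.3,0.024,-0.174,0,0,0,0],[0.3,0.03,-0.23,0,0,0,0],[0.3,0.036,-0.278,0,0,0,0]]'
python3 -m pendant '[[0.3,0,0,0,0,0,0],[0.3,0,0,0.04,0,0,0],[0.3,0,0,0.08,0,0,0],[0.3,0,0,0.105,0,0,0],[0.3,0,0,0.105,0,0,0]]'
```

```text
time_s: 11.18
position: [0.4363, 0.0303, 0.106]
tool_rot: [[1.0, -0.0, 0.001], [-0.0, -1.0, -0.0], [0.001, 0.0, -1.0]]
ft_force: [-2.3, 1.9, 12.0]
grip_width: 0.0433
gripper_force: 42.6
time_s: 11.8
position: [0.4361, 0.0302, 0.2106]
tool_rot: [[1.0, -0.0, 0.002], [-0.0, -1.0, -0.0], [0.002, 0.0, -1.0]]
ft_force: [0.2, -0.3, -1.6]
grip_width: 0.043
gripper_force: 41.4
time_s: 12.42
position: [0.4715, 0.3102, 0.2084]
tool_rot: [[1.0, 0.001, -0.002], [0.001, -1.0, -0.001], [-0.002, 0.001, -1.0]]
ft_force: [0.5, -1.2, -1.4]
grip_width: 0.0432
gripper_force: 41.4
time_s: 13.05
position: [0.4709, 0.307, 0.1028]
tool_rot: [[1.0, -0.001, -0.005], [-0.001, -1.0, -0.002], [-0.005, 0.002, -1.0]]
ft_force: [0.3, 0.2, -1.2]
grip_width: 0.0431
gripper_force: 41.5
```

```bash
python3 -m pendant '[[0.3,0,0,0.003,0,0,0],[0.3,0,0,0.006,0,0,0],[0.3,0,0,0.0075,0,0,0],[0.3,0,0,0.0075,0,0,0]]' 
```

```text
time_s: 13.55
position: [0.472, 0.3083, 0.0978]
tool_rot: [[1.0, -0.0, 0.0], [-0.0, -1.0, 0.0], [0.0, -0.0, -1.0]]
ft_force: [0.9, -0.4, -0.8]
grip_width: 0.0433
gripper_force: 41.5
```

```bash
python3 -m pendant '[[0.3,0,0,0.0015,0,0,0],[0.3,0,0,0.0028,0,0,0],[0.3,0,0,0.0028,0,0,0]]' 
```

```text
time_s: 13.92
position: [0.4721, 0.3083, 0.0951]
tool_rot: [[1.0, -0.0, 0.0], [-0.0, -1.0, 0.0], [0.0, -0.0, -1.0]]
ft_force: [-0.7, -0.3, 1.8]
grip_width: 0.0431
gripper_force: 41.6
```

```bash
python3 -m pendant '[[0.6,0,0,0,0,0,0],[0.9,0,0,0,0,0,0],[1,0,0,0,0,0,0],[1,0,0,0,0,0,0],[1,0,0,0,0,0,0]]'
python3 -m pendant '[[1,0,0,-0.03,0,0,0],[1,0,0,-0.07,0,0,0],[1,0,0,-0.12,0,0,0],[1,0,0,-0.14,0,0,0],[1,0,0,-0.14,0,0,0]]'
python3 - <<'E'
from h import *
i=env.get_image("side");cv2.imwrite("pics/g1.png",i["image"])
E
```

```text
time_s: 14.55
position: [0.472, 0.3082, 0.0948]
tool_rot: [[1.0, -0.0, -0.0], [-0.0, -1.0, 0.0], [-0.0, -0.0, -1.0]]
ft_force: [-0.5, -0.7, -0.2]
grip_width: 0.0854
gripper_force: 0.0
time_s: 15.18
position: [0.4723, 0.3084, 0.236]
tool_rot: [[1.0, -0.0, 0.003], [-0.0, -1.0, 0.001], [0.003, -0.001, -1.0]]
ft_force: [-1.2, -0.2, -0.2]
grip_width: 0.0854
gripper_force: 0.0
```

View pics/g1.png

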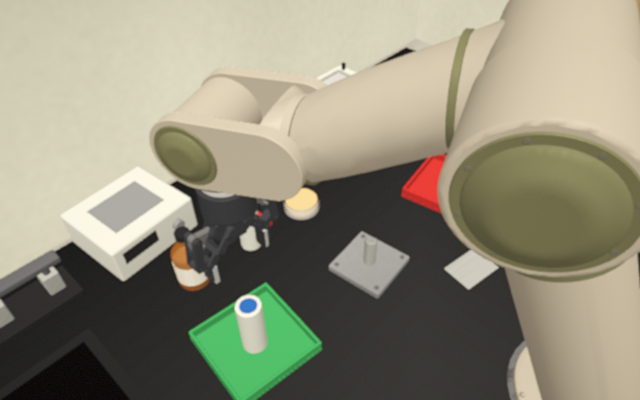

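The first sleeve stands upright in the green tray at about (250,325). Now for the second one at about (0.661, 0.155).

```bash
python3 -m pendant '[[1,0.047,0.038,0,0,0,0],[1,0.094,0.076,0,0,0,0],[1,0.141,0.114,0,0,0,0],[1,0.189,0.153,0,0,0,0],[1,0.189,0.153,0,0,0,0]]'
python3 -m pendant '[[1,0,0,0.04,0,0,0],[1,0,0,0.08,0,0,0],[1,0,0,0.08,0,0,0]]'
```

```text
time_s: 15.85
position: [0.663, 0.1517, 0.2311]
tool_rot: [[1.0, -0.005, -0.004], [-0.005, -1.0, -0.001], [-0.004, 0.001, -1.0]]
ft_force: [-1.2, 1.5, -0.1]
grip_width: 0.0853
gripper_force: 0.0
time_s: 16.23
position: [0.6588, 0.1557, 0.1508]
tool_rot: [[1.0, 0.0, -0.009], [0.0, -1.0, -0.0], [-0.009, 0.0, -1.0]]
ft_force: [-0.1, -0.4, 0.4]
grip_width: 0.0858
gripper_force: 0.0
```

```bash
python3 -m pendant '[[1,0,0,0.03,0,0,0],[1,0,0,0.065,0,0,0],[1,0,0,0.065,0,0,0],[1,0,0,0.065,0,0,0]]'
python3 -m pendant '[[0.3,0,0,0,0,0,0],[0.3,0,0,0,0,0,0],[0.3,0,0,0,0,0,0],[0.3,0,0,0,0,0,0],[0.3,0,0,0,0,0,0]]' 40
```

```text
time_s: 16.73
position: [0.6619, 0.1555, 0.0922]
tool_rot: [[1.0, 0.0, 0.003], [0.0, -1.0, 0.0], [0.003, -0.0, -1.0]]
ft_force: [0.5, 0.1, 0.4]
grip_width: 0.0851
gripper_force: 0.0
time_s: 17.35
position: [0.6613, 0.1552, 0.0908]
tool_rot: [[1.0, -0.0, 0.002], [-0.0, -1.0, 0.0], [0.002, -0.0, -1.0]]
ft_force: [-0.8, -0.3, 6.1]
grip_width: 0.0433
gripper_force: 40.3
```

```bash
python3 -m pendant '[[0.3,0,0,-0.04,0,0,0],[0.3,0,0,-0.09,0,0,0],[0.3,0,0,-0.12,0,0,0],[0.3,-0.045,0.025,-0.12,0,0,0],[0.3,-0.09,0.05,-0.12,0,0,0]]' 
python3 -m pendant '[[0.3,-0.045,0.025,0,0,0,0],[0.3,-0.09,0.05,0,0,0,0],[0.3,-0.135,0.075,0,0,0,0],[0.3,-0.135,0.075,0.018,0,0,0],[0.3,-0.135,0.075,0.018,0,0,0]]'
python3 -m pendant '[[0.3,0,0,0,0,0,0],[0.3,0,0,0,0,0,0]]'
python3 - <<'E'
from h import *
i=env.get_image("side")
cv2.imwrite("pics/p2.png",cv2.resize(i["image"][130:300,310:430],None,fx=3.3,fy=3.3,interpolation=2))
E
```

```text
time_s: 17.98
position: [0.5697, 0.1047, 0.2095]
tool_rot: [[1.0, 0.0, -0.0], [0.0, -1.0, -0.0], [-0.0, 0.0, -1.0]]
ft_force: [1.6, -0.9, -1.9]
grip_width: 0.0434
gripper_force: 41.1
time_s: 18.6
position: [0.4353, 0.0302, 0.1913]
tool_rot: [[1.0, -0.001, -0.002], [-0.001, -1.0, 0.0], [-0.002, -0.0, -1.0]]
ft_force: [0.0, -0.5, -1.8]
grip_width: 0.0432
gripper_force: 41.1
time_s: 18.85
position: [0.4365, 0.0304, 0.1921]
tool_rot: [[1.0, 0.0, 0.001], [0.0, -1.0, -0.0], [0.001, 0.0, -1.0]]
ft_force: [0.1, 0.1, -0.3]
grip_width: 0.0432
gripper_force: 41.1
```

View pics/p2.png

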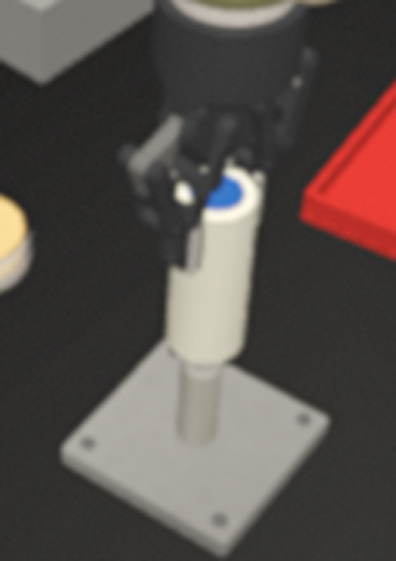

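The mouth is at crop x≈205, about 0.6 px right of the first sleeve's start. That matches the −y correction that sleeve needed, so the alignment is good and I'll descend.

```bash
python3 -m pendant '[[0.3,0,0,0.01,0,0,0],[0.3,0,0,0.018,0,0,0],[0.3,0,0,0.023,0,0,0],[0.3,0,0,0.027,0,0,0],[0.3,0,0,0.027,0,0,0]]' 
python3 -m pendant '[[0.3,0,0,0.004,0,0,0],[0.3,0,0,0.008,0,0,0],[0.3,0,0,0.008,0,0,0]]'
```

```text
time_s: 19.52
position: [0.4359, 0.0303, 0.1646]
tool_rot: [[1.0, -0.0, -0.0], [-0.0, -1.0, 0.0], [-0.0, -0.0, -1.0]]
ft_force: [-0.1, -0.1, -0.1]
grip_width: 0.0432
gripper_force: 41.1
time_s: 19.9
position: [0.4358, 0.0303, 0.1565]
tool_rot: [[1.0, -0.0, -0.001], [-0.0, -1.0, 0.0], [-0.001, -0.0, -1.0]]
ft_force: [0.7, -0.0, -0.9]
grip_width: 0.0431
gripper_force: 41.1
```

```bash
python3 -m pendant '[[0.3,0,0,0.003,0,0,0],[0.3,0,0,0.006,0,0,0],[0.3,0,0,0.006,0,0,0]]'
```

```text
time_s: 20.27
position: [0.4359, 0.0303, 0.1506]
tool_rot: [[1.0, -0.0, -0.0], [-0.0, -1.0, 0.0], [-0.0, -0.0, -1.0]]
ft_force: [0.4, -0.1, -0.5]
grip_width: 0.0436
gripper_force: 41.1
```

```bash
python3 -m pendant '[[0.3,0,0,0.003,0,0,0],[0.3,0,0,0.006,0,0,0],[0.3,0,0,0.006,0,0,0]]'
```

```text
time_s: 20.65
position: [0.4359, 0.0303, 0.1446]
tool_rot: [[1.0, -0.0, -0.0], [-0.0, -1.0, 0.0], [-0.0, -0.0, -1.0]]
ft_force: [-0.6, -0.4, -1.2]
grip_width: 0.043
gripper_force: 41.1
```

```bash
python3 -m pendant '[[0.3,0,0,0.002,0,0,0],[0.3,0,0,0.003,0,0,0],[0.3,0,0,0.003,0,0,0]]'
```

```text
time_s: 21.02
position: [0.4359, 0.0303, 0.1418]
tool_rot: [[1.0, -0.0, -0.0], [-0.0, -1.0, 0.0], [-0.0, -0.0, -1.0]]
ft_force: [0.5, 0.8, -1.4]
grip_width: 0.0432
gripper_force: 41.1
```

```bash
python3 -m pendant '[[0.3,0,0,0.002,0,0,0],[0.3,0,0,0.004,0,0,0],[0.3,0,0,0.004,0,0,0]]'
```

```text
time_s: 21.4
position: [0.4359, 0.0303, 0.1377]
tool_rot: [[1.0, -0.0, -0.0], [-0.0, -1.0, 0.0], [-0.0, -0.0, -1.0]]
ft_force: [0.0, 1.1, -0.4]
grip_width: 0.0432
gripper_force: 41.1
```

```bash
python3 -m pendant '[[0.3,0,0,0.001,0,0,0],[0.3,0,0,0.002,0,0,0],[0.3,0,0,0.002,0,0,0]]'
```

```text
time_s: 21.78
position: [0.4359, 0.0302, 0.1358]
tool_rot: [[1.0, -0.0, -0.0], [-0.0, -1.0, 0.0], [-0.0, -0.0, -1.0]]
ft_force: [-0.2, 0.4, -0.7]
grip_width: 0.0431
gripper_force: 41.1
```

```bash
python3 -m pendant '[[0.3,0,0,0.002,0,0,0],[0.3,0,0,0.004,0,0,0],[0.3,0,0,0.004,0,0,0]]'
```

```text
time_s: 22.15
position: [0.4359, 0.0303, 0.1317]
tool_rot: [[1.0, -0.0, -0.0], [-0.0, -1.0, 0.0], [-0.0, -0.0, -1.0]]
ft_force: [0.2, -0.1, -1.2]
grip_width: 0.0429
gripper_force: 41.1
```

```bash
python3 -m pendant '[[0.3,0,0,0.002,0,0,0],[0.3,0,0,0.003,0,0,0],[0.3,0,0,0.003,0,0,0]]'
```

```text
time_s: 22.52
position: [0.4359, 0.0303, 0.1287]
tool_rot: [[1.0, -0.0, -0.0], [-0.0, -1.0, 0.0], [-0.0, -0.0, -1.0]]
ft_force: [0.3, 0.4, -0.9]
grip_width: 0.0428
gripper_force: 41.1
```

```bash
python3 -m pendant '[[0.3,0,0,0.002,0,0,0],[0.3,0,0,0.004,0,0,0],[0.3,0,0,0.004,0,0,0]]'
```

```text
time_s: 22.9
position: [0.4359, 0.0303, 0.1247]
tool_rot: [[1.0, -0.0, -0.0], [-0.0, -1.0, 0.0], [-0.0, -0.0, -1.0]]
ft_force: [0.6, 0.5, -1.8]
grip_width: 0.0435
gripper_force: 41.1
```

```bash
python3 -m pendant '[[0.3,0,0,0.002,0,0,0],[0.3,0,0,0.003,0,0,0],[0.3,0,0,0.003,0,0,0]]'
```

```text
time_s: 23.28
position: [0.4359, 0.0303, 0.1218]
tool_rot: [[1.0, -0.0, -0.0], [-0.0, -1.0, 0.0], [-0.0, -0.0, -1.0]]
ft_force: [-0.2, 0.2, -0.8]
grip_width: 0.0429
gripper_force: 41.1
```

```bash
python3 -m pendant '[[0.3,0,0,0.002,0,0,0],[0.3,0,0,0.004,0,0,0],[0.3,0,0,0.004,0,0,0]]'
```

```text
time_s: 23.65
position: [0.4359, 0.0303, 0.1177]
tool_rot: [[1.0, -0.0, -0.0], [-0.0, -1.0, 0.0], [-0.0, -0.0, -1.0]]
ft_force: [-0.4, 1.1, -2.1]
grip_width: 0.0432
gripper_force: 41.1
```

```bash
python3 -m pendant '[[0.3,0,0,0.002,0,0,0],[0.3,0,0,0.003,0,0,0],[0.3,0,0,0.003,0,0,0]]'
```

```text
time_s: 24.02
position: [0.436, 0.0302, 0.1148]
tool_rot: [[1.0, -0.0, -0.0], [-0.0, -1.0, 0.0], [-0.0, -0.0, -1.0]]
ft_force: [-0.0, 1.0, -0.9]
grip_width: 0.0433
gripper_force: 41.1
```

```bash
python3 -m pendant '[[0.3,0,0,0.002,0,0,0],[0.3,0,0,0.004,0,0,0],[0.3,0,0,0.004,0,0,0]]'
```

```text
time_s: 24.4
position: [0.4359, 0.0303, 0.1107]
tool_rot: [[1.0, -0.0, -0.0], [-0.0, -1.0, 0.0], [-0.0, -0.0, -1.0]]
ft_force: [0.8, -1.1, -1.1]
grip_width: 0.0433
gripper_force: 41.1
```

```bash
python3 -m pendant '[[0.3,0,0,0.001,0,0,0],[0.3,0,0,0.003,0,0,0],[0.3,0,0,0.003,0,0,0]]'
```

```text
time_s: 24.78
position: [0.4359, 0.0303, 0.1077]
tool_rot: [[1.0, -0.0, -0.0], [-0.0, -1.0, 0.0], [-0.0, -0.0, -1.0]]
ft_force: [-0.7, -0.0, -0.8]
grip_width: 0.0431
gripper_force: 41.1
```

```bash
python3 -m pendant '[[0.3,0,0,0.0005,0,0,0],[0.3,0,0,0.001,0,0,0],[0.3,0,0,0.001,0,0,0]]'
python3 -m pendant '[[0.3,0,0,0.0007,0,0,0],[0.3,0,0,0.0007,0,0,0]]'
python3 - <<'E'
from h import *
i=env.get_image("side")
cv2.imwrite("pics/p3.png",cv2.resize(i["image"][130:300,310:430],None,fx=3.3,fy=3.3,interpolation=2))
E
```

```text
time_s: 25.15
position: [0.436, 0.0302, 0.1069]
tool_rot: [[1.0, -0.0, 0.0], [-0.0, -1.0, -0.0], [0.0, 0.0, -1.0]]
ft_force: [-0.3, -0.4, -0.5]
grip_width: 0.0433
gripper_force: 41.2
time_s: 25.4
position: [0.4361, 0.0302, 0.1068]
tool_rot: [[1.0, -0.0, 0.001], [-0.0, -1.0, -0.0], [0.001, 0.0, -1.0]]
ft_force: [-2.2, 0.6, 7.9]
grip_width: 0.0435
gripper_force: 42.1
```

View pics/p3.png

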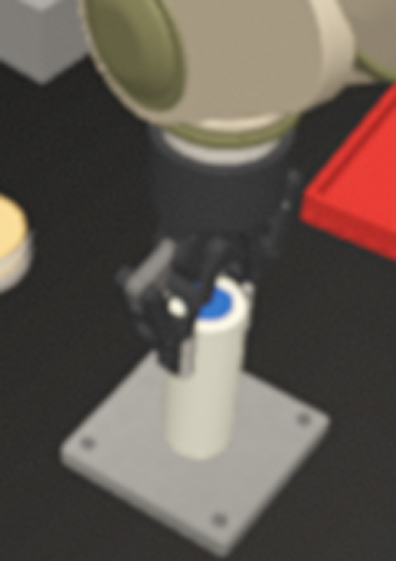

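The second sleeve is home as well: contact came at TCP z 0.1068 with a 0.0908 offset, so the mouth is at 0.016, and the picture shows it on the foot with no pin visible. It also goes to green, offset to (0.420, 0.288) to clear the first.

```bash
python3 -m pendant '[[0.3,0,0,-0.02,0,0,0],[0.3,0,0,-0.05,0,0,0],[0.3,0,0,-0.09,0,0,0],[0.3,0,0,-0.125,0,0,0],[0.3,0,0,-0.125,0,0,0]]'
python3 -m pendant '[[0.3,-0.016,-0.055,0,0,0,0],[0.3,-0.016,-0.11,0,0,0,0],[0.3,-0.016,-0.165,0,0,0,0],[0.3,-0.016,-0.22,0,0,0,0],[0.3,-0.016,-0.258,0,0,0,0]]'
python3 -m pendant '[[0.3,0,0,0,0,0,0],[0.3,0,0,0.04,0,0,0],[0.3,0,0,0.08,0,0,0],[0.3,0,0,0.12,0,0,0],[0.3,0,0,0.128,0,0,0]]'
python3 -m pendant '[[0.3,0,0,0,0,0,0],[0.3,0,0,0,0,0,0]]'
```

```text
time_s: 26.08
position: [0.4368, 0.0301, 0.2331]
tool_rot: [[1.0, -0.0, 0.005], [-0.0, -1.0, -0.001], [0.005, 0.001, -1.0]]
ft_force: [-0.2, 0.9, -2.2]
grip_width: 0.0433
gripper_force: 41.1
time_s: 26.7
position: [0.4192, 0.2903, 0.2297]
tool_rot: [[1.0, 0.001, -0.002], [0.001, -1.0, -0.001], [-0.002, 0.001, -1.0]]
ft_force: [-0.1, -0.2, -1.0]
grip_width: 0.0435
gripper_force: 41.4
time_s: 27.32
position: [0.4188, 0.2869, 0.1008]
tool_rot: [[1.0, -0.001, -0.005], [-0.001, -1.0, -0.002], [-0.005, 0.002, -1.0]]
ft_force: [-0.3, 0.1, -0.7]
grip_width: 0.0435
gripper_force: 41.4
time_s: 27.58
position: [0.4207, 0.2883, 0.1045]
tool_rot: [[1.0, -0.0, 0.002], [-0.0, -1.0, 0.001], [0.002, -0.001, -1.0]]
ft_force: [0.6, 0.6, -1.5]
grip_width: 0.0429
gripper_force: 41.4
```

Floor contact is expected at TCP z 0.0958.

```bash
python3 -m pendant '[[0.3,0,0,0.003,0,0,0],[0.3,0,0,0.006,0,0,0],[0.3,0,0,0.0065,0,0,0],[0.3,0,0,0.0065,0,0,0]]'
python3 -m pendant '[[0.3,0,0,0.0005,0,0,0],[0.3,0,0,0.001,0,0,0],[0.3,0,0,0.001,0,0,0]]'
```

```text
time_s: 28.08
position: [0.42, 0.2883, 0.0966]
tool_rot: [[1.0, -0.0, -0.0], [-0.0, -1.0, -0.0], [-0.0, 0.0, -1.0]]
ft_force: [-0.6, -0.3, -1.6]
grip_width: 0.043
gripper_force: 41.4
time_s: 28.45
position: [0.4201, 0.2883, 0.0958]
tool_rot: [[1.0, -0.0, 0.0], [-0.0, -1.0, 0.0], [0.0, -0.0, -1.0]]
ft_force: [-0.1, 0.2, 1.2]
grip_width: 0.0432
gripper_force: 41.7
```

```bash
python3 -m pendant '[[0.6,0,0,0,0,0,0],[0.8,0,0,0,0,0,0],[0.8,0,0,0,0,0,0],[0.8,0,0,0,0,0,0]]'
python3 -m pendant '[[0.8,0,0,-0.03,0,0,0],[0.8,0,0,-0.07,0,0,0],[0.8,0,0,-0.12,0,0,0],[0.8,0,0,-0.15,0,0,0],[0.8,0,0,-0.15,0,0,0]]'
python3 -m pendant '[[0.8,0,0.05,0,0,0,0],[0.8,0,0.1,0,0,0,0],[0.8,0,0.15,0,0,0,0],[0.8,0,0.2,0,0,0,0],[0.8,0,0.2,0,0,0,0]]'
python3 - <<'E'
from h import *
a=env.get_image("side")["image"];b=env.get_image("top")["image"]
cv2.imwrite("pics/end.png",np.hstack([a[120:400,120:470],b[120:400,130:480]]))
E
```

```text
time_s: 28.95
position: [0.42, 0.2882, 0.0956]
tool_rot: [[1.0, -0.0, -0.0], [-0.0, -1.0, -0.0], [-0.0, 0.0, -1.0]]
ft_force: [-0.3, 0.2, -0.2]
grip_width: 0.0681
gripper_force: 0.0
time_s: 29.58
position: [0.4206, 0.2885, 0.2476]
tool_rot: [[1.0, -0.0, 0.004], [-0.0, -1.0, 0.002], [0.004, -0.002, -1.0]]
ft_force: [0.3, -0.2, -1.4]
grip_width: 0.0685
gripper_force: 0.0
time_s: 30.2
position: [0.4197, 0.0859, 0.2445]
tool_rot: [[1.0, -0.005, -0.002], [-0.005, -1.0, -0.0], [-0.002, 0.0, -1.0]]
ft_force: [0.4, 0.0, -0.7]
grip_width: 0.0679
gripper_force: 0.0
```

View pics/end.png

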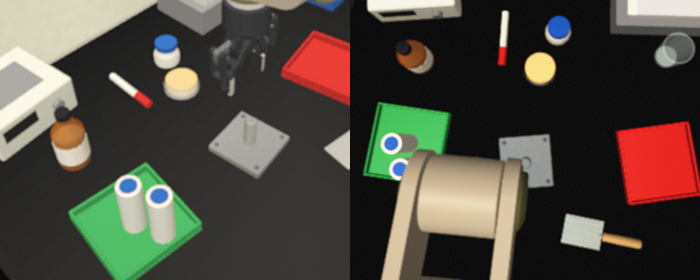

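Both sleeves stand upright in the green tray (side crop (130,205) and (160,215)). The bystanders are where they were and the gripper is clear, so I'm handing the job in.

```bash
python3 -c "
from rig import env
print(env.close_job())"
```

```text
the job is handed in; nothing more can be done
None
```

Both sleeves went fully home on the gauge pin, so both now stand upright in the green tray; nothing else looks disturbed in the last pictures, and I handed the job in at about 30 s with no verdict returned.

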